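Open the sample bay's counterweighted barrier and push the jar in

TASK

Push the red-and-white barrier arm of the sample bay up past its balance point, so that it swings over and stays raised by itself. Then push the jar with the gold band, standing on the table, through the open gateway until the whole of it is inside the bay between the low walls; only push it along, keep it upright, do not lift it. Leave the other jar, the vial and the beaker where they stand.

Things in the scene. Friction and masses are not known exactly. Their poses are not given: they have to be found in the camera images.
- bay: fixed grey sample bay with blue floor mat and barrier posts. Origin: on the table in the middle of the gateway, below the closed barrier arm. +x points into the bay (away from the robot, turned by up to 0.3 rad), +y left to the pivot post, z up. Bay floor is the table itself (mat under 1 mm). Gateway: only the pivot post at the left; the right side is open
- bay_middle (a point): middle of the bay on the table, 60 mm beyond the gateway; axes as bay. Side walls 30 mm high, 6 mm thick, inner faces 40 mm to either side (bay y = -40, +40 mm), from 40 mm before to 40 mm beyond this point; inner face of the end wall 40 mm beyond it; open at the front and on top
- pivot (a point): pivot of the barrier arm, at bay x = 0, y = 140 mm, z = 90 mm; axes as bay. The pivot axis runs along the bay's x, so the arm swings in the bay's y-z plane. It sits on a grey post 38 mm wide in x, 24 mm in y, 104 mm high, on a foot 60 x 50 x 6 mm
- barrier (a joint): barrier arm angle, rad: 0 = closed, level on a ledge of the post (24 mm long, top at 84 mm), reaching from the pivot along the bay's -y; grows as the free end goes up (pi/2 = straight up); stop at 1.92. Balance point about 0.75: below it the arm falls shut, above it it swings over to the stop by itself in a second or two and stays. 12 mm tube, 260 mm long from the pivot, striped red and white; about 0.6 kg with its weight
- free_end (a point): centre of the barrier arm's free end face, 260 mm from the pivot; 90 mm above the table when closed (underside at 84 mm), with nothing below the outer part of the arm. Push it up from below, for instance with the fingers slanting in under it from beyond the end; 0.5 to 1 N is enough. Moves with the arm; y points to the pivot
- drop_plate (a point): middle of the lower edge of the red plate, 76 mm wide and 4 mm thick, hanging from the barrier arm 102 to 178 mm from the pivot, down to 42 mm below the arm's centre line (48 mm above the table when closed); it bars the jar's way. Moves with the arm
- counterweight (a point): centre of the steel counterweight, a cylinder 44 mm in diameter and 40 mm long along the pivot axis, on a tail behind the pivot: 35 mm beyond the pivot and 60 mm above it when closed. Moves with the arm
- jar1: jar to be pushed into the bay: white lid, gold band, cream body; 45 mm across, 56 mm high, 50 g, upright on the table 75 to 90 mm in front of the gateway; origin at the centre of its underside, z up
- jar2: bystander: jar with cream lid and white body, 42 mm across, 50 mm high, right of the gateway; origin at the centre of its underside
- vial1: bystander: glass vial with white screw cap, 29 mm across, 75 mm high, left of the pivot post and nearer the robot; origin at the centre of its underside
- beaker: bystander: small clear beaker, 47 mm across, 60 mm high, at the right; origin at the centre of its underside
Mind the look-alikes: they are no part of the job. What is shaped like the jar1 but green or orange is not meant.

How it is judged:
On the way, in this order (a step that is already met when the one before it is completed fails the run):
1. the barrier arm is up, past upright (joint above 1.6), while the jar is still outside the bay (value of joint barrier above 1.6 rad and x of jar1 in the frame of bay below -0.02 m), for 0.2 s.
2. the jar with the gold band is wholly inside the bay, upright, with the barrier arm up (value of joint barrier above 1.6 rad and x of jar1 in the frame of bay between 0.05 and 0.09 m and y of jar1 in the frame of bay between -0.03 and 0.03 m and angle between jar1's own z axis and vertical below 0.15 rad), for 0.2 s.
At the end, for the whole second after the job is handed in: the barrier arm stands raised by itself (joint above 1.6, at rest); the jar with the gold band stands upright (within 0.15 rad) and still in the bay, its centre 50 to 90 mm beyond the gateway line and within 30 mm of the bay's middle (all of step 2 and velocity of joint barrier below 0.05 rad/s and linear speed of jar1 below 0.01 m/s); the robot touches nothing.
It fails at once if the jar with the gold band is lifted (more than 10 mm) (height (world z) of jar1 above 0.01 m).
It fails at once if the jar with the gold band is tipped over (angle between jar1's own z axis and vertical above 0.5 rad).
It fails at once if the other jar, the vial or the beaker is moved more than 20 mm (distance of any of jar2, vial1, beaker from where it was at the start of the episode above 0.02 m).
It also fails if it takes over 56 s, if anything falls off the work surface, if the arm or the gripper's body presses on something with over 40 N, if the wrist force passes 120 N, or if a joint passes its speed limit or range.

ROBOT

A 6-joint arm with a two-finger parallel gripper is mounted at the origin on a cart in front of the work surface, level with it; the furniture and walls round the work are solid. World frame = base frame: x ahead of the robot, y to its left, z up, the work surface at z = 0. Lengths are in m, angles in rad, forces in N, time in s.
With the tool pointing down it reaches from about 0.325 to 0.875 m from the base axis. Payload 4.4 kg.
Tool frame: the origin (TCP) lies on the centre line of the jaws, within the pads' length; the fingertips stand 14 mm ahead of it and the grasp point (between the pads) lies 5 mm behind it; z points along the fingers, y is the line along which they close (so a half turn about z gives the same grasp; the last joint's range is limited). The gripper opens to 85 mm and grips with 20 to 120 N. Pads are 22 mm wide; open, the fingers measure 114 mm over their backs; the gripper's body (76 mm by 85 mm) begins 54 mm behind the grasp point. The pads swing forward as they close: fully open they stand 13 mm farther back than shut.
Start: joints at [1.004, 0.207, 1.542, -0, 1.393, -0.15], TCP at [0.233, 0.526, 0.245] pointing down, gripper open.
Joint ranges: [-2.73, 2.73], [-0.86, 2.22], [0.23, 2.46], [-1.11, 4.25], [0.08, 2.63], [-2.82, 2.82]. Speed limits (rad/s): [2.79, 2.79, 3.14, 3.14, 3.14, 3.14].

INTERFACE

Orientations are given as a 3x3 rotation matrix whose columns are the frame's x, y, z axes.
In Python, from rig import arm gives the robot as it stands. The module is installed in compiled form; this text tells all that it offers.
- The arm moves only by the tool step_arm, never from a script. Its argument "commands" is text: rows parted by semicolons, each of 4 numbers parted by spaces: the shift along the tool's x, y, z in cm, then the turn about the tool's z in degrees. A call has 1 to 8 rows; each row is the pose to reach, as a shift and turn from the pose commanded when the call began, along the tool's axes at that moment; what a row does not reach only later rows make up. A row lasts 1/12 s, in which the tool goes at most 41.7 mm and 7.16 degrees, less where a joint would pass 70% of its speed; a pose out of reach is approached as far as the arm can. A call with a gripper value outside its range is refused whole. "grip" is the finger opening in cm, from 0 to 8.54, set as the call begins (left out, the last holds). The fingers move at their own pace and stop on an object; the grip force is fixed at half the most. Time passes only in rows, so rows that repeat a pose let the fingers close. It gives the time, the measured TCP pose, the force, the opening and the grip force at its end, in the units of the state.
- arm.get_state(): the state, without advancing time (a new reading comes with each control period).
- arm.get_image(name): name is "side" or "top" or "wrist"; returns a dict with "pixels" (480x640x3 uint8, blue, green, red), "fx", "fy", "cx", "cy" (pixels), "rvec" (rotation vector, rad) and "tvec" (3), from world to camera coordinates, as OpenCV has them. Camera axes: x right, y down, z forward; pixel columns grow to the right and rows downward; lengths in m; the calibration is good to about 2 mm. A picture is of the moment at which its call begins. There is no depth.
- arm.hand_in(): hands the job in; it is judged then, once.
The state is a dict: "clock": time; "q": joint angles; "qvel": joint speeds; "effort": joint torques, N m; "tcp_pos": TCP position; "tcp_rot": TCP orientation; "force": force on the tool from outside, world axes, zero at the start; "wrist_torque": the same for the moment, N m; "opening": finger opening in m; "grasp_force": force on a finger pad.
Only numpy, scipy, OpenCV 4.12 (cv2) and the standard library are available. Lean on these libraries where they do the work, as an engineer would, in place of code of your own. Each camera call takes 0.05 s, during which the arm holds its last target. There are 200 camera calls.

## Working session

There is one attempt and no reset: what is moved stays moved. The work goes in short steps, Python scripts to look and compute and a tool call to move; the robot and the scene stay as the last step left them, time stands still between calls to the robot, and variables do not carry over. Pictures are saved under pics/ and viewed, at most 10 in all, crops included, and the job is handed in when it is done.

Besides the shell and the picture viewer there is one more tool, called after ">>>" as name(argument=value, ...), one argument or row to a line, values as JSON. step_arm: Moves the arm, as the interface text tells. Its arguments: {"type":"object","properties":{"commands":{"type":"string"},"grip":{"type":"number"}},"required":["commands"]}

```bash
mkdir -p pics; cat > h.py <<'E'
import numpy as np,cv2
from rig import arm
np.set_printoptions(precision=4,suppress=True)
def snap(n,f):
    d=arm.get_image(n); cv2.imwrite(f'pics/{f}.png',d['pixels']); 
    np.savez(f'pics/{f}.npz',**d); return d
def K(d): return np.array([[d['fx'],0,d['cx']],[0,d['fy'],d['cy']],[0,0,1.]])
def ray(d,u,v):
    R=cv2.Rodrigues(np.array(d['rvec'],float))[0];t=np.array(d['tvec'],float).ravel()
    return -R.T@t, R.T@np.linalg.inv(K(d))@np.array([u,v,1.])
def atz(d,u,v,z):
    c,r=ray(d,u,v); return c+r*(z-c[2])/r[2]
def proj(d,P):
    return cv2.projectPoints(np.array(P,float).reshape(-1,3),np.array(d['rvec'],float),np.array(d['tvec'],float),K(d),None)[0].reshape(-1,2)
E
python3 - <<'E'
from h import *
for n in('top','side'):
    d=snap(n,n+'1'); print(n,ray(d,320,240))
s=arm.get_state();print(s['clock'],s['tcp_pos'],s['tcp_rot'])
E
```

```text
top (array([ 0.3932, -0.013 ,  1.2051]), array([ 0.0784, -0.0227, -0.9967]))
side (array([ 0.5466, -1.1321,  0.6696]), array([-0.031 ,  0.8944, -0.4463]))
0.1 [0.2324 0.5252 0.2442] [[-0.9144  0.4048 -0.0011]
 [ 0.4048  0.9144 -0.0018]
 [ 0.0003 -0.0021 -1.    ]]
```

View pics/top1.png

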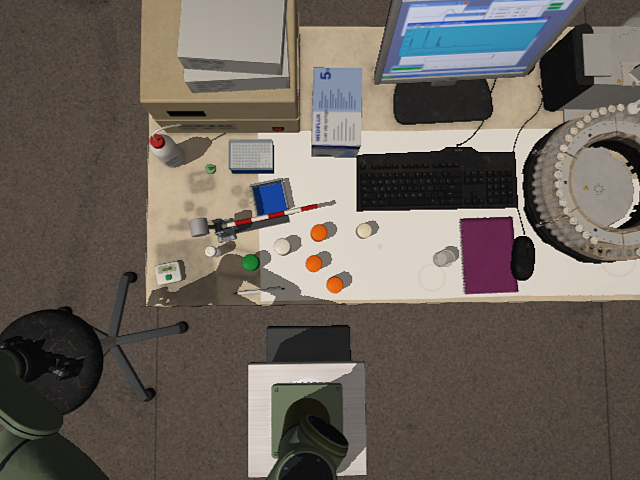

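View pics/side1.png

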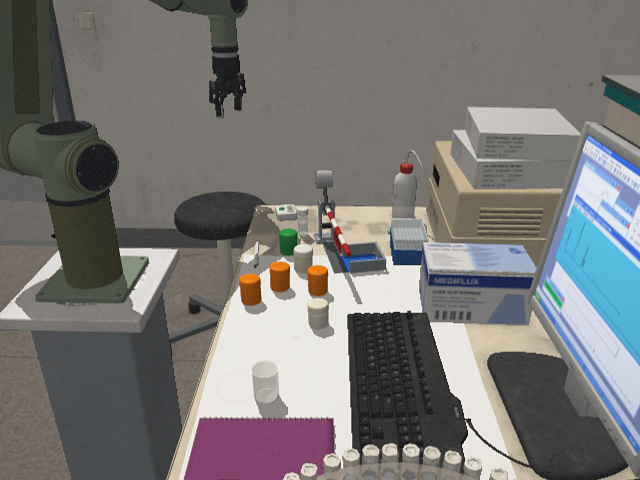

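Candidates: jar1 is the white lid at top (282,246) / side (303,258). Look-alikes are the cream-lid jar2 at top (364,230) / side (318,312), green at top (250,262), and orange at top (319,233), (314,264) and (335,284). I'll check the choice in one close crop.

```bash
python3 - <<'E'
from h import *
a=cv2.imread('pics/top1.png')[165:300,185:385]; b=cv2.imread('pics/side1.png')[160:340,230:400]
a=cv2.resize(a,None,fx=2.2,fy=2.2,interpolation=cv2.INTER_CUBIC)
b=cv2.resize(b,None,fx=2,fy=2,interpolation=cv2.INTER_CUBIC)
c=np.zeros((max(a.shape[0],b.shape[0]),a.shape[1]+b.shape[1],3),np.uint8);c[:a.shape[0],:a.shape[1]]=a;c[:b.shape[0],a.shape[1]:]=b
print(c.shape);cv2.imwrite('pics/crop1.png',c)
E
```

```text
(360, 780, 3)
```

View pics/crop1.png

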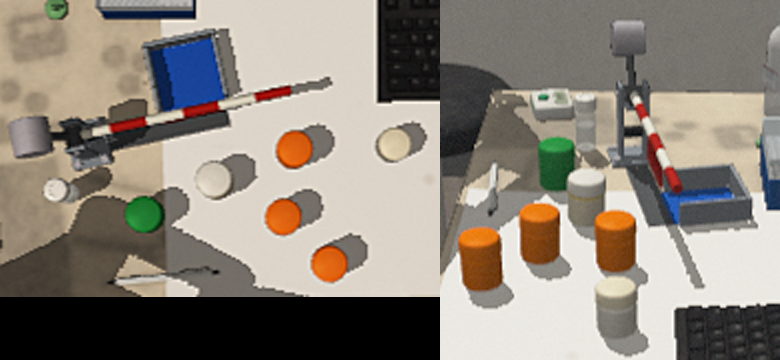

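The crop confirms jar1: white lid, gold band and cream body, centre at crop (214,179). The red-white arm runs from about (75,132) to its free end at about (292,91). jar2 has a cream lid and white body.

```bash
cat >> h.py <<'E'
def B(p,P):
    x,y,a=p; c,s=np.cos(a),np.sin(a); P=np.atleast_2d(P)
    return np.c_[x+c*P[:,0]-s*P[:,1], y+s*P[:,0]+c*P[:,1], P[:,2]]
def Binv(p,w):
    x,y,a=p; c,s=np.cos(a),np.sin(a); d=np.array(w)[:2]-[x,y]; return np.array([c*d[0]+s*d[1],-s*d[0]+c*d[1]])
E
python3 - <<'E'
from h import *
from scipy.optimize import least_squares as LS
t=np.load('pics/top1.npz');s=np.load('pics/side1.npz')
T=lambda u,v:(185+u/2.2,165+v/2.2); S=lambda u,v:(230+(u-440)/2,160+v/2)
names=['freeT','backL','backR','cwT','cwS','freeS','plate?']
P=np.array([[0,-.12,.09],[.106,.046,.03],[.106,-.046,.03],[0,.175,.15],[0,.175,.15],[0,-.12,.09]])
obs=[T(292,91),T(143,45),T(229,29),T(29,137),S(628,38),S(677,186)]
cam=[t,t,t,t,s,s]
f=lambda p:np.concatenate([(proj(c,B(p,q))[0]-o) for c,q,o in zip(cam,P,obs)])
r=LS(f,[.55,.1,-.15],loss='soft_l1'); print(r.x,r.fun.reshape(-1,2)); p=r.x; np.save('bay.npy',p)
j=atz(t,*T(214,179),.056)
from scipy.optimize import fsolve
c1,r1=ray(s,*S(586,181)); js=c1+r1*(.056-c1[2])/r1[2]
print('jar1',j,js,Binv(p,j),Binv(p,js))
for n,u,v,z in[('jar2',394,144,.05),('vial',56,189,.075),('green',144,214,.056),('or1',294,149,.056),('or2',283,216,.056),('or3',330,264,.056)]:
    w=atz(t,*T(u,v),z);print(n,w,Binv(p,w))
# overlay
E=[[0,0,0],[0,-.12,.09],[0,.14,.09],[.02,.04,.03],[.02,-.04,.03],[.1,.04,.0],[.1,-.04,0],[.106,.046,.03],[.106,-.046,.03],[0,.175,.15],[0,-.038,.048],[0,.038,.048],[0,-.12,.0]]
im=[]
for d,(x0,x1,y0,y1) in((t,(185,385,165,300)),(s,(270,400,150,280))):
    g=cv2.resize(d['pixels'][y0:y1,x0:x1],None,fx=2.3,fy=2.3)
    for q in proj(d,B(p,E)): cv2.circle(g,(int((q[0]-x0+.5)*2.3),int((q[1]-y0+.5)*2.3)),2,(0,255,0),-1)
    im.append(g)
c=np.zeros((312,780,3),np.uint8);c[:im[0].shape[0],:460]=im[0];c[:im[1].shape[0],460:460+im[1].shape[1]]=im[1]
cv2.imwrite('pics/ov.png',c)
E
```

```text
[0.544  0.0843 0.1996] [[-0.0273  0.2985]
 [ 0.0047 -0.6653]
 [-6.1238 -0.1226]
 [ 1.4136  0.122 ]
 [ 0.1695 -0.819 ]
 [-0.3525  0.6747]]
jar1 [0.4674 0.0611 0.056 ] [0.4674 0.0435 0.056 ] [-0.0797 -0.0076] [-0.0832 -0.0248]
jar2 [ 0.5088 -0.158   0.05  ] [-0.0826 -0.2306]
vial [0.4559 0.2463 0.075 ] [-0.0542  0.1762]
green [0.426  0.1452 0.056 ] [-0.1036  0.0831]
or1 [ 0.503  -0.0358  0.056 ] [-0.064  -0.1096]
or2 [ 0.422  -0.0217  0.056 ] [-0.1405 -0.0798]
or3 [ 0.3639 -0.0777  0.056 ] [-0.2086 -0.1231]
```

View pics/ov.png

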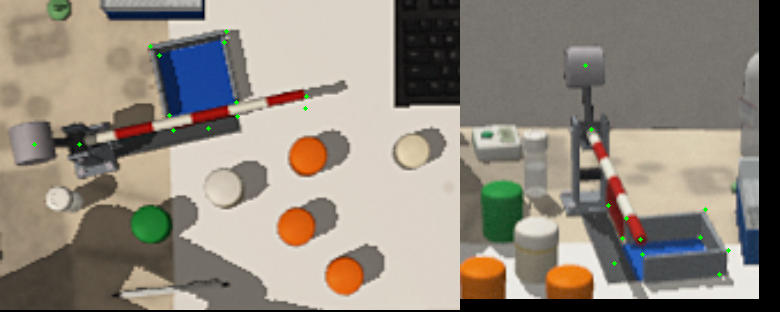

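The overlay fits, with bay yaw 0.20 rad. jar1 is at bay (-80,-8) mm.

The tool always points straight down, so instead of slanting under the free end I'll push the counterweight in bay +y. That raises the arm with vertical fingers. First I'll work out the travel.

```bash
cat >> h.py <<'E'
def go(bx,by,z,xang=None):
    """tool-axis shift (cm) and turn (deg) to bay point, tool x at xang deg from bay x"""
    p=np.load('bay.npy'); s=arm.get_state(); R=np.array(s['tcp_rot']); t=np.array(s['tcp_pos'])
    w=B(p,[bx,by,z])[0]; d=R.T@(w-t)*100
    a=np.degrees(np.arctan2(R[1,0],R[0,0])); turn=0
    if xang is not None: turn=-((np.degrees(p[2])+xang-a+180)%360-180)
    print('t',s['clock'],'tcp bay',Binv(p,t),t[2],'q6',s['q'][5],'F',s['force'],'op',s['opening'],'-> shift',d,'turn',turn)
E
python3 -c "
from h import *
go(0,.125,.245,90)
go(0,.125,.160,90)"
```

```text
t 0.1 tcp bay [-0.2179  0.4939] 0.244202962498178 q6 -0.1504955260202002 F [ 0.0946 -0.1012  0.2313] op 0.08554360553456018 -> shift [-39.1079 -17.5011  -0.0543] turn 54.68194796924172
t 0.1 tcp bay [-0.2179  0.4939] 0.244202962498178 q6 -0.1504955260202002 F [ 0.0946 -0.1012  0.2313] op 0.08554360553456018 -> shift [-39.1105 -17.483    8.4457] turn 54.68194796924172
```

>>> step_arm(
  commands="-5 -2.2 0 7; -10 -4.4 0 14; -15 -6.6 0 21; -20 -8.8 0 28; -25 -11 0 35; -30 -13.2 0 42; -35 -15.4 0 49; -39.1 -17.5 0 54.7",
  grip=0,
)

```text
clock: 0.77
tcp_pos: [0.4576, 0.2772, 0.2449]
tcp_rot: [[-0.192, 0.981, -0.001], [0.981, 0.192, -0.0], [0.0, -0.001, -1.0]]
force: [-0.1, 2.1, 0.5]
opening: 0.0001
grasp_force: 0.0
```

```bash
python3 -c "
from h import *
go(0,.125,.160,90)"
```

```text
t 0.7667 tcp bay [-0.0465  0.2061] 0.24490269559886166 q6 0.18904810641612996 F [-0.0532  2.1447  0.5459] op 0.00013009618585436945 -> shift [-8.0854  4.6988  8.4873] turn -0.3434831581439539
```

>>> step_arm(
  commands="-3 1.7 0 0; -6 3.4 0 0; -8 4.7 0 0; -8 4.7 0 0",
)

```text
clock: 1.1
tcp_pos: [0.5215, 0.206, 0.2447]
tcp_rot: [[-0.193, 0.981, 0.001], [0.981, 0.193, -0.002], [-0.002, 0.001, -1.0]]
force: [-0.6, 0.2, 0.0]
opening: 0.0005
grasp_force: 0.0
```

```bash
python3 -c "
from h import *
go(0,.125,.160,90)
snap('wrist','w1');snap('side','s2')
a=cv2.imread('pics/w1.png');b=cv2.imread('pics/s2.png')[90:290,230:430]
c=np.zeros((400,800,3),np.uint8);c[:300,:400]=cv2.resize(a,(400,300));c[:400,400:]=cv2.resize(b,(400,400));cv2.imwrite('pics/c2.png',c)"
```

```text
t 1.1 tcp bay [0.0021 0.1237] 0.24474230161113972 q6 0.029423839925920035 F [-0.6363  0.2363  0.0451] op 0.0005496144682666961 -> shift [ 0.1482 -0.2174  8.4738] turn -0.33053561613883176
```

View pics/c2.png

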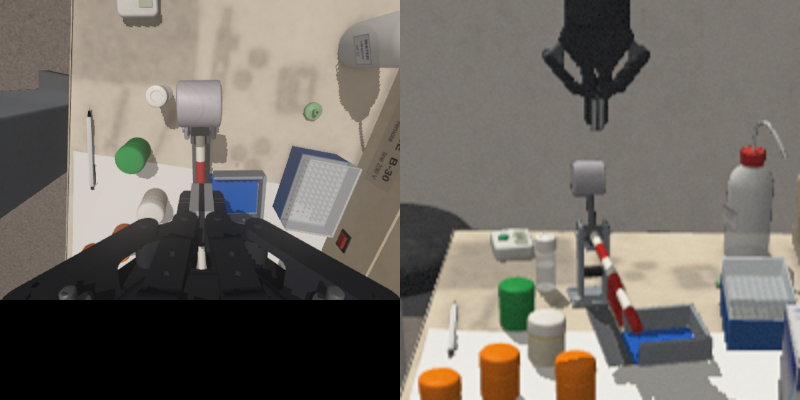

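The closed fingers stand over the arm, in line with the counterweight (wrist view, about (200,105)). The side view shows the tip above it. Next I'll descend beside the counterweight and push in +y.

>>> step_arm(
  commands="0 -0.2 3 0; 0 -0.2 6 0; 0 -0.2 8.5 0; 0 -0.2 8.8 0; 0.8 -0.2 8.8 0; 1.6 -0.2 8.8 0;2.0 -0.2 8.8 0;2.4 -0.2 8.8 0",
)

```text
clock: 1.87
tcp_pos: [0.5127, 0.2332, 0.1588]
tcp_rot: [[-0.199, 0.98, 0.003], [0.98, 0.199, -0.002], [-0.002, 0.002, -1.0]]
force: [1.0, -6.0, -2.4]
opening: -0.0002
grasp_force: 2.3
```

>>> step_arm(
  commands="0.5 0 0.3 0; 1.0 0 0.7 0; 1.5 0 1.1 0; 1.9 0 1.5 0; 2.3 0 1.9 0; 2.6 0 2.2 0",
)

```text
clock: 2.37
tcp_pos: [0.5072, 0.2595, 0.1352]
tcp_rot: [[-0.198, 0.98, 0.001], [0.98, 0.198, 0.001], [0.001, 0.001, -1.0]]
force: [1.5, -1.0, 0.2]
opening: 0.0001
grasp_force: 0.8
```

```bash
python3 -c "
from h import *
go(0,.2,.125,90)"
```

```text
t 2.3667 tcp bay [-0.0013  0.179 ] 0.135226499944772 q6 0.1208099283559789 F [ 1.5024 -0.9924  0.2334] op 0.00012912521335691385 -> shift [2.0987 0.1318 1.0247] turn -0.0030346912895993228
```

>>> step_arm(
  commands="0.6 0 0.3 0; 1.2 0 0.5 0; 1.6 0 0.6 0; 1.2 -4 -1 0; 0.8 -8 -3 0; 0.4 -12 -5 0; 0 -15 -6 0; 0 -17 -6 0",
)

```text
clock: 3.03
tcp_pos: [0.338, 0.225, 0.197]
tcp_rot: [[-0.199, 0.98, 0.001], [0.98, 0.199, 0.002], [0.001, 0.002, -1.0]]
force: [0.5, 1.9, -0.7]
opening: -0.0001
grasp_force: 0.0
```

>>> step_arm(
  commands="-4 0 0 0; -8 0 0 0; -12 0 0 0; -14 0 0 0; -14 0 0 0; -14 0 0 0; -14 0 0 0; -14 0 0 0",
  grip=3,
)

```text
clock: 3.7
tcp_pos: [0.3676, 0.0886, 0.1951]
tcp_rot: [[-0.199, 0.98, -0.001], [0.98, 0.199, 0.001], [0.001, -0.0, -1.0]]
force: [0.4, 0.2, -0.7]
opening: 0.03
grasp_force: 0.0
```

```bash
python3 -c "
from h import *
snap('side','s3');snap('top','t3')
a=cv2.imread('pics/s3.png')[60:300,230:430];b=cv2.imread('pics/t3.png')[160:300,185:385]
c=np.zeros((480,800,3),np.uint8);c[:480,:400]=cv2.resize(a,(400,480));c[:280,400:]=cv2.resize(b,(400,280));cv2.imwrite('pics/c3.png',c)
go(-.13,-.008,.1,0);go(-.13,-.008,.1,180)"
```

```text
t 3.8 tcp bay [-0.172   0.0392] 0.19512479452346668 q6 -0.19524953367636916 F [-0.1078  0.4478  0.3586] op 0.029897855083129914 -> shift [-4.7278  4.1921  9.5087] turn 90.09926286363739
t 3.8 tcp bay [-0.172   0.0392] 0.19512479452346668 q6 -0.19524953367636916 F [-0.1078  0.4478  0.3586] op 0.029897855083129914 -> shift [-4.7278  4.1921  9.5087] turn -89.90073713636258
```

View pics/c3.png

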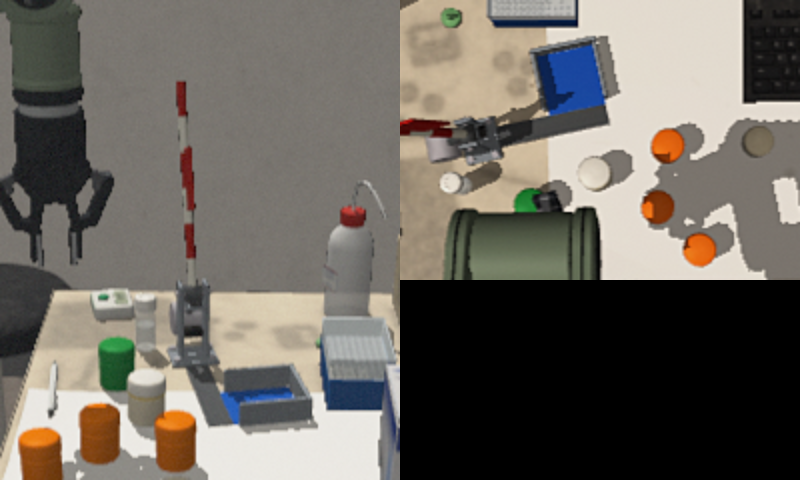

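The barrier arm stands raised and leaning over the post (side crop (185,85) to (190,285)), and jar1 is unmoved. Next I'll turn the tool so its y lies along bay y and go in behind the jar.

>>> step_arm(
  commands="-1 1 0 7; -2 2 0 14; -3 3 0 21; -4 4 0 28; -4.7 4.2 0 35; -4.7 4.2 0 42; -4.7 4.2 0 49; -4.7 4.2 0 56",
)

```text
clock: 4.47
tcp_pos: [0.4184, 0.0506, 0.1951]
tcp_rot: [[0.705, 0.709, -0.001], [0.709, -0.705, 0.0], [-0.0, -0.001, -1.0]]
force: [0.6, 0.5, 0.5]
opening: 0.0302
grasp_force: 0.0
```

>>> step_arm(
  commands="0 0 0 7; 0 0 0 14; 0 0 0 21; 0 0 0 28; 0 0 0 34; 0 0 0 34; 0 0 0 34",
)

```text
clock: 5.05
tcp_pos: [0.4183, 0.0505, 0.1952]
tcp_rot: [[0.979, 0.202, -0.0], [0.202, -0.979, 0.0], [-0.0, -0.0, -1.0]]
force: [-0.2, 0.1, -0.3]
opening: 0.0296
grasp_force: 0.0
```

```bash
python3 -c "
from h import *
d=snap('wrist','w4')
go(-.13,-.008,.03,0)"
```

```text
t 5.1 tcp bay [-0.1299 -0.0083] 0.1951822216942428 q6 1.2815351590127575 F [-0.1131 -0.3218 -0.283 ] op 0.02971007514364828 -> shift [-0.0082 -0.0317 16.5182] turn 0.19556821997869633
```

View pics/w4.png

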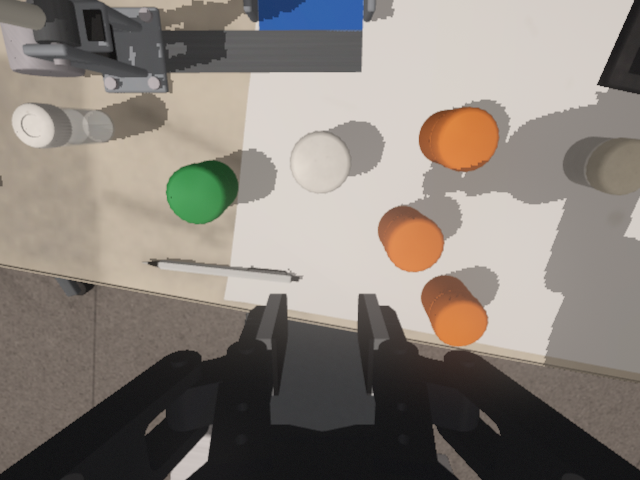

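The wrist view shows jar1's lid at (320,162), centred ahead of the fingers. A pen's right end is at (298,277), so I'll check that it is clear of where the fingers come down.

```bash
python3 -c "
from h import *
d=np.load('pics/w4.npz');p=np.load('bay.npy')
for n,u,v,z in[('jar',320,162,.056),('pen',298,277,.004),('penL',150,263,.004),('edge',330,317,0),('green',202,192,.05),('or',413,240,.05),('wallL',262,22,.03),('wallR',365,22,.03),('vialcap',40,122,.075)]: w=atz(d,u,v,z);print(n,w,Binv(p,w))
print(proj(d,B(p,[[-.13,.022,.016],[-.13,-.038,.016],[0.02,.04,.03],[.02,-.04,.03]])))"
```

```text
jar [0.4683 0.0627 0.056 ] [-0.0785 -0.0062]
pen [0.3563 0.061  0.004 ] [-0.1886  0.0143]
penL [0.3425 0.1966 0.004 ] [-0.1752  0.15  ]
edge [0.3194 0.0227 0.    ] [-0.2324 -0.0159]
green [0.4287 0.1438 0.05  ] [-0.1012  0.0811]
or [ 0.4243 -0.0194  0.05  ] [-0.1378 -0.0779]
wallL [0.5516 0.1212 0.03  ] [0.0148 0.0346]
wallR [0.5661 0.0508 0.03  ] [ 0.0151 -0.0372]
vialcap [0.4586 0.2424 0.075 ] [-0.0523  0.1719]
[[287.0177 218.8506]
 [357.5347 219.1161]
 [253.8708  13.508 ]
 [369.2382  13.975 ]]
```

>>> step_arm(
  commands="0 -0.2 4 0; 0 -0.2 8 0; 0 -0.2 12 0; 0 -0.2 15 0; 0 -0.2 16 0; 0 -0.2 16.5 0; 0 -0.2 16.5 0",
)

```text
clock: 5.68
tcp_pos: [0.4181, 0.0519, 0.0301]
tcp_rot: [[0.98, 0.199, -0.001], [0.199, -0.98, 0.0], [-0.001, -0.0, -1.0]]
force: [0.1, -0.4, -0.3]
opening: 0.0299
grasp_force: 0.0
```

>>> step_arm(
  commands="0.7 0 0 0; 1.4 0 0 0; 2 0 0 0; 2.5 0 0 0; 3 0 0 0; 3.5 0 0 0; 4 0 0 0; 4.5 0 0 0",
)

```text
clock: 6.35
tcp_pos: [0.4625, 0.0608, 0.0303]
tcp_rot: [[0.98, 0.198, -0.0], [0.198, -0.98, -0.0], [-0.0, 0.0, -1.0]]
force: [-0.6, -0.5, -0.1]
opening: 0.03
grasp_force: 0.4
```

```bash
python3 -c "
from h import *
go(.042,0,.03,0)"
```

```text
t 6.35 tcp bay [-0.0845 -0.0069] 0.030316188889257377 q6 1.316321490416148 F [-0.6002 -0.5379 -0.0678] op 0.03004490217217151 -> shift [12.6475 -0.6952  0.0299] turn -0.012458115290741034
```

Pushing smoothly. I'll go on to the gateway, drifting gently towards the centre line.

>>> step_arm(
  commands="0.6 -0.1 0 0; 1.2 -0.1 0 0; 1.8 -0.2 0 0; 2.4 -0.2 0 0; 3 -0.3 0 0; 3.6 -0.4 0 0; 4.2 -0.4 0 0; 4.8 -0.5 0 0",
)

```text
clock: 7.02
tcp_pos: [0.5088, 0.0752, 0.0303]
tcp_rot: [[0.98, 0.198, 0.0], [0.198, -0.98, -0.0], [0.0, 0.0, -1.0]]
force: [-0.2, 0.5, 0.3]
opening: 0.0301
grasp_force: 0.3
```

>>> step_arm(
  commands="0.6 -0.1 0 0; 1.2 -0.1 0 0; 1.8 -0.2 0 0; 2.4 -0.2 0 0; 3 -0.2 0 0; 3.6 -0.2 0 0; 4.2 -0.2 0 0; 4.6 -0.2 0 0",
)

```text
clock: 7.68
tcp_pos: [0.5539, 0.0862, 0.0304]
tcp_rot: [[0.98, 0.198, 0.001], [0.198, -0.98, 0.0], [0.001, 0.0, -1.0]]
force: [-0.2, 0.1, 0.9]
opening: 0.0298
grasp_force: 0.3
```

```bash
python3 -c "
from h import *
go(.042,0,.03,0)
d=snap('wrist','w5')"
```

```text
t 7.6833 tcp bay [ 0.0101 -0.0001] 0.030396877133815392 q6 1.3715969212958568 F [-0.2178  0.1149  0.932 ] op 0.02982574622407151 -> shift [ 3.1923 -0.0088  0.0418] turn -0.018750667403736543
```

View pics/w5.png

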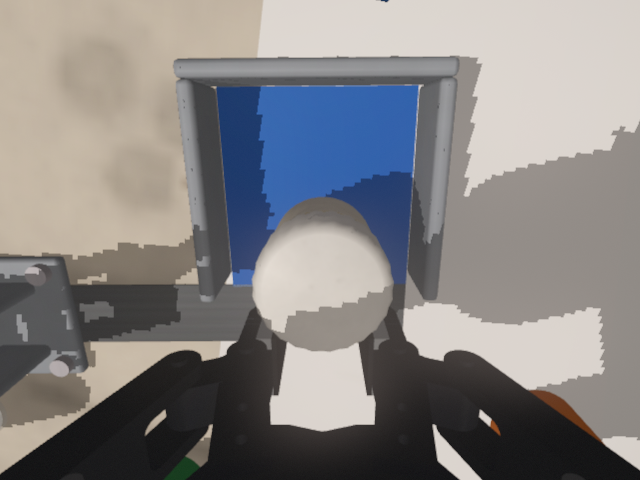

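The jar's lid is at (322,280), centred between the walls, whose ends are at (208,298) and (430,298). I'll push the last stretch.

>>> step_arm(
  commands="0.5 0 0 0; 1 0 0 0; 1.5 0 0 0; 2 0 0 0; 2.4 0 0 0; 2.8 0 0 0; 3 0 0 0; 3 0 0 0",
)

```text
clock: 8.4
tcp_pos: [0.5829, 0.0922, 0.0303]
tcp_rot: [[0.98, 0.198, 0.001], [0.198, -0.98, 0.0], [0.001, 0.0, -1.0]]
force: [-0.2, 0.0, -0.3]
opening: 0.0304
grasp_force: 0.1
```

```bash
python3 -c "
from h import *
go(.042,0,.03,0)
d=snap('wrist','w6');p=np.load('bay.npy')
e=np.load('pics/w5.npz');print(Binv(p,atz(e,322,280,.056)))"
```

```text
t 8.4 tcp bay [ 0.0397 -0.    ] 0.03034653760885623 q6 1.3816589537817534 F [-0.2051  0.0025 -0.2654] op 0.030421437564317286 -> shift [ 0.2259 -0.0038  0.0348] turn -0.01431128545866045
[0.0427 0.0002]
```

View pics/w6.png

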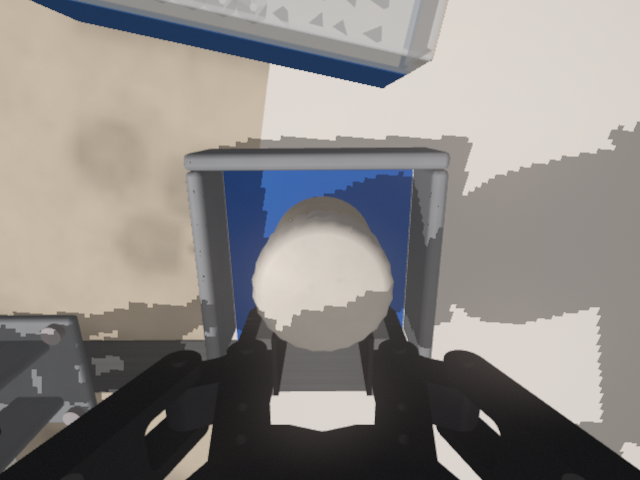

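The jar is about 72 mm inside and centred, with the end wall still clear. I'll back straight out, then rise.

>>> step_arm(
  commands="-1 0 0 0; -3 0 0 0; -5 0 0 0; -7 0 -1 0; -9 0 -4 0; -10 0 -8 0; -10 0 -12 0; -10 0 -12 0",
)

```text
clock: 9.12
tcp_pos: [0.4895, 0.0722, 0.1586]
tcp_rot: [[0.98, 0.198, 0.016], [0.198, -0.98, -0.0], [0.016, 0.004, -1.0]]
force: [1.7, -0.2, 1.0]
opening: 0.0298
grasp_force: 0.0
```

>>> step_arm(
  commands="-4 0 0 0; -8 0 0 0; -9 0 0 0; -9 0 0 0; -9 0 0 0; -9 0 0 0",
)

```text
clock: 9.62
tcp_pos: [0.3979, 0.0544, 0.1511]
tcp_rot: [[0.98, 0.198, 0.003], [0.198, -0.98, -0.0], [0.003, 0.001, -1.0]]
force: [-0.1, 0.7, 0.1]
opening: 0.0302
grasp_force: 0.0
```

```bash
python3 -c "
from h import *
go(.042,0,.03,0)
snap('side','s7');snap('top','t7');p=np.load('bay.npy')
a=cv2.imread('pics/s7.png')[60:300,230:430];b=cv2.imread('pics/t7.png')[160:300,185:385]
c=np.zeros((480,800,3),np.uint8);c[:480,:400]=cv2.resize(a,(400,480));c[:280,400:]=cv2.resize(b,(400,280));cv2.imwrite('pics/c7.png',c)
d=np.load('pics/t7.npz');print(proj(d,B(p,[.07,0,.056])))"
```

```text
t 9.6167 tcp bay [-0.1491 -0.0004] 0.15114800921312502 q6 1.291062922857818 F [-0.1015  0.7229  0.1245] op 0.030224982994055044 -> shift [19.0735 -0.0537 12.1729] turn -0.02592054429555901
[[268.2099 192.3451]]
```

View pics/c7.png

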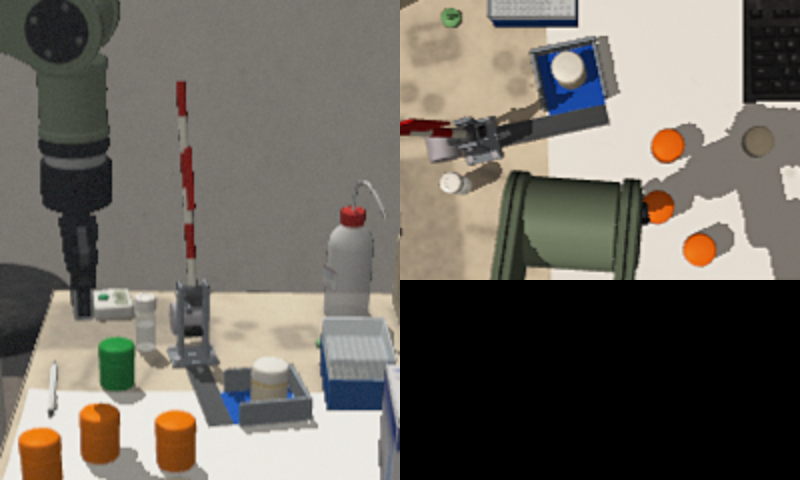

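The jar stands upright inside the bay at top pixel (269,194), about 65-70 mm in. The barrier is up, the bystanders are in place, and the robot is clear.

```bash
python3 -c "
from rig import arm
print(arm.hand_in())"
```

```text
the job is handed in; nothing more can be done
None
```

I raised the barrier arm by pushing its counterweight, and it stays up by itself; the gold-band jar stands upright in the bay, about 65–70 mm past the gateway; the job is handed in, but no verdict came back.

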